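# Bench-test a repaired chess clock

## Robot

A 7-joint arm with a two-finger parallel gripper is mounted at the origin on the work surface. World frame = base frame: x ahead of the robot, y to its left, z up, the work surface at z = 0. Lengths are in m, angles in rad, forces in N, time in s.
With the tool pointing down it reaches from about 0.4 to 0.85 m from the base axis. Payload 4.5 kg.
Tool frame: the origin (TCP) lies midway between the tips of the shut fingers; the grasp point (between the pads) lies 19 mm behind it; z points along the fingers, y is the direction in which the jaws open and shut (so a half turn about z gives the same grasp; the last joint's range is limited). The gripper opens to 85 mm and grips with 20 to 120 N. Pads are 22 mm wide; open, the fingers measure 114 mm over their backs; the gripper's body (76 mm by 85 mm) begins 54 mm behind the grasp point. The pads swing forward as they close: fully open they stand 13 mm farther back than shut.
Start: joints at [-1.276, 0.689, -0.195, 1.565, 0.157, 0.902, -0.215], TCP at [0.161, 0.604, 0.231] pointing down, gripper open.
Joint ranges: [-3.01, 3.01], [-0.46, 2.08], [-1.47, 1.51], [0.13, 2.56], [-1, 4.14], [0.04, 2.09], [-2.66, 2.66]. Speed limits (rad/s): [2.57, 2.57, 3.14, 3.14, 3.14, 3.14, 3.14].

## Interface

Orientations are given as a unit quaternion [x, y, z, w].
In Python, from plant import env, eyes gives the robot as it stands.
- The arm moves only by the tool apply_moves, never from a script. Its argument "motion" is a list of rows, each an object with "translation": the shift along the tool's x, y, z in units of 30 mm (1.0 is 30 mm), a list of three; "twist": the turn, a rotation vector about the tool's x, y, z in degrees, a list of three; "grip": the finger opening in mm, from 0 to 85.4. A call has 1 to 5 rows; each row is the pose to reach, as a shift and turn from the pose commanded when the call began, along the tool's axes at that moment; what a row does not reach only later rows make up. A row lasts 1/12 s, in which the tool goes at most 41.7 mm and 7.16 degrees, less where a joint would pass 70% of its speed; a pose out of reach is approached as far as the arm can. A call with a gripper value outside its range is refused whole. The fingers move at their own pace and stop on an object; "newtons" is the grip in N (left out, the last holds). Time passes only in rows, so rows that repeat a pose let the fingers close. It gives the time, the measured TCP pose, the force and the opening at its end, in the units of the state.
- env.observe(): the state, without advancing time (a new reading comes with each control period).
- eyes.get_image(name): name is "scene" or "top"; returns a dict with "image" (400x640x3 uint8, blue, green, red), "range_z" (400x640 float32, m along the optical axis (not along the pixel's ray), 0 where there is no reading), "vertical_fov" (degrees; the focal length in pixels is half the picture's height over the tangent of half this angle, whatever the lens; pixels are square), "cx", "cy" (the principal point, pixels), "position" and "orientation" of the camera in the world. Camera axes: x right, y down, z forward; pixel columns grow to the right and rows downward; lengths in m; the calibration is good to about 2 mm. A picture is of the moment at which its call begins.
- env.hand_in(): hands the job in, once; it reports no verdict.
The state is a dict: "time_s": time; "qpos": joint angles; "joint_velocities": joint speeds; "joint_efforts": joint torques, N m; "tool_pos": TCP position; "orientation": TCP orientation; "wrist_force": force on the tool from outside, world axes, zero at the start; "torque": the same for the moment, N m; "width": opening from 0.0 (shut) to 1.0 (fully open).
Only numpy, scipy, OpenCV 4.12 (cv2) and the standard library are available. Lean on these libraries where they do the work, as an engineer would, in place of code of your own. Each camera call takes 0.05 s, during which the arm holds its last target. There are 200 camera calls.

## Task

Bench-test the digital chess clock with light fingertip taps: press the green start/pause key to start it, press the white end of the rocker on top fully down, then its black end fully down, then press the green key again to pause. Let the key spring back each time, press no other key, press gently, and do not lift or shift the clock or disturb the things around it.

Things in the scene. Friction and masses are not known exactly. Their poses are not given: they have to be found in the camera images.
- chess_clock: Digital chess clock, red, 120 mm deep (x) by 220 mm wide (y), about 0.5 kg, loose on rubber feet. Origin: centre of its underside, on the counter; y to its left, -x its front. Flat key deck 26 mm high from 60 to 14 mm in front of the origin; behind it a sloping display, then a rear block 50 mm high under the rocker. Firm under a straight press; slides if pushed sideways.
- start_key_top (a point): Centre of the top of the green start/pause key, a round push key 20 mm across, the middle one of the row of five, 40 mm in front of the clock's origin; its top stands 33 mm above the counter, 7 mm above the deck, when up. Moves with the key.
- start_key (a joint): Travel of the green key in m: 0 up, 0.005 fully down (hard stop). Spring: about 1 N to start, 5 N fully down; springs back when let go. It counts as pressed beyond 0.003, held for a tenth of a second.
- key_l1 (a joint): Travel (m, 0 up, 0.005 down) of the small grey key, 13 mm across, 40 mm to the left (+y) of the green key. Not to be pressed. Springs like the green key.
- key_l2 (a joint): The same for the small grey key 72 mm to the left of the green key.
- key_r1 (a joint): The same for the small grey key 40 mm to the right (-y) of the green key.
- key_r2 (a joint): The same for the small grey key 72 mm to the right of the green key.
- rocker (a joint): Angle (rad) of the rocker, a bar with a pad at each end, like a seesaw about the clock's x axis, pivot 36 mm behind the clock's origin, 64 mm up. +0.085: black end fully down (hard stop); -0.085: white end fully down. Stiff: stays where it is left, about 2.5 N on a pad moves it. At the start the white end is up, wholly or in part. An end counts as down within 0.025 rad of its stop.
- white_end (a point): Centre of the top of the rocker's white pad (36 mm by 44 mm, tilting with the rocker), 90 mm left (+y) of the pivot. 78 mm above the counter when fully raised, 63 mm when fully down.
- black_end (a point): Centre of the top of the rocker's black pad, the same, 90 mm right (-y) of the pivot.
- alarm_clock: Bystander: cream travel alarm clock, 45 x 78 x 83 mm, loose, 0.18 kg. Origin: centre of its underside.
- loupe: Bystander: black eye loupe, 34 mm across and 34 mm high, loose, standing. Origin: centre of its underside.
- parts_jar: Bystander: amber glass parts jar with a metal cap, 42 mm across and 48 mm high, loose. Origin: centre of its underside.
- screwdriver_mid (a point): Bystander: yellow-handled screwdriver, 130 mm long, handle 26 mm thick, lying loose on the counter in front of the clock, roughly along the clock's y; this point is at its middle, 13 mm above the counter.

How it is judged:
By the outcome, as a careful person would: the job done as asked, in the order asked, and still so for the second after the job is handed in, with the robot touching nothing.
It also fails if it takes over 51 s, if anything falls off the work surface, if the arm or the gripper's body presses on something with over 40 N, if the wrist force passes 120 N, or if a joint passes its speed limit or range.

## Working session

There is one attempt and no reset: what is moved stays moved. The work goes in short steps, Python scripts to look and compute and a tool call to move; the robot and the scene stay as the last step left them, time stands still between calls to the robot, and variables do not carry over. Pictures are saved under pics/ and viewed, about 8 in all and at most 12, crops included, and the job is handed in when it is done.

Besides the shell and the picture viewer there is one more tool, called after "Emit:" as a command line: name --argument value ..., lists and objects as JSON in quotes. apply_moves: Moves the arm, as the interface text tells. Its arguments: {"type":"object","properties":{"motion":{"type":"array","items":{"type":"object","properties":{"translation":{"type":"array","items":{"type":"number"}},"twist":{"type":"array","items":{"type":"number"}},"grip":{"type":"number"}}}},"newtons":{"type":"number"}},"required":["motion"]}

```bash
mkdir -p pics; ls
cat > h.py <<'E'
import numpy as np,cv2
from scipy.spatial.transform import Rotation as R
from plant import env,eyes
def grab(n):
    d=eyes.get_image(n); np.savez('%s.npz'%n,**d); return d
def load(n): return dict(np.load('%s.npz'%n))
def P(d,u,v,z=None):
    f=200/np.tan(np.radians(float(d['vertical_fov'])/2))
    r=np.array([(u-d['cx'])/f,(v-d['cy'])/f,1.]); M=R.from_quat(d['orientation']).as_matrix()
    w=M@r
    if z is None: return d['position']+w*np.median([x for x in d['range_z'][int(v)-1:int(v)+2,int(u)-1:int(u)+2].ravel() if x>0])
    return d['position']+w*(z-d['position'][2])/w[2]
E
python3 - <<'E'
from h import *
for n in('scene','top'):
    d=grab(n);cv2.imwrite(f'pics/{n}0.png',d['image']);print(n,d['position'],d['orientation'],d['vertical_fov'],d['cx'],d['cy'])
print(env.observe())
E
```

```text
pics
scene [1.41623124 0.32321682 0.7973568 ] [ 0.52790123  0.73133022 -0.35365181 -0.24780395] 43.343383306802664 312.98557185187167 195.93099581326493
top [0.44832628 0.05602954 0.91977534] [-0.70541828  0.7064229  -0.04170895  0.0401509 ] 52.55442985289746 329.90318939538685 198.59041022900325
{'time_s': 0.1, 'qpos': array([-1.27620981,  0.68990316, -0.19454028,  1.56623408,  0.15728416,
        0.90249954, -0.21509103]), 'joint_velocities': array([-6.36131568e-04, -2.54227806e-03, -2.35979533e-03, -2.85002716e-03,
        1.08611924e-04, -1.18040964e-03, -6.66543067e-05]), 'joint_efforts': array([-2.67793730e-03, -5.40598297e+01, -1.27094876e+00, -1.58982450e+01,
        9.45180247e-03,  4.41745724e-03, -1.00474151e-05]), 'tool_pos': array([0.16102904, 0.60329898, 0.23056443]), 'orientation': array([ 1.29979253e-01,  9.91516369e-01, -8.24776596e-04, -6.01234440e-05]), 'wrist_force': array([-0.39585697, -0.46801519, -0.80996893]), 'torque': array([ 0.04133648, -0.01198398,  0.02074035]), 'width': 1.0013926666363588}
```

View pics/scene0.png

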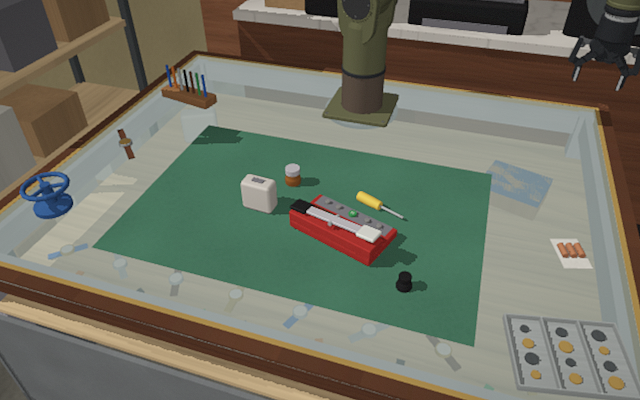

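View pics/top0.png

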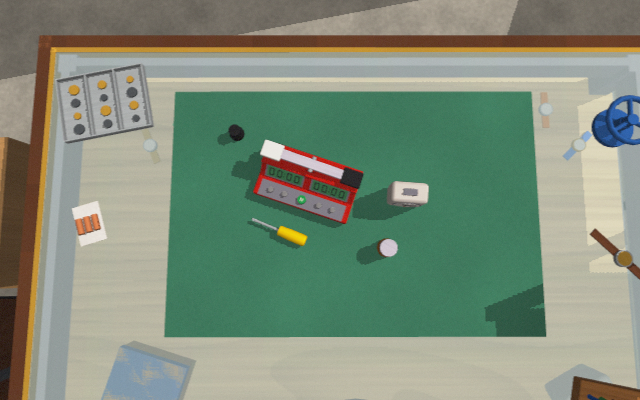

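The scene picture shows the clock with the jar, alarm clock, screwdriver and loupe around it. In the top picture the clock's green key is near (301,200), the white pad near (272,150) and the black pad near (352,177). Next I'll enlarge that area.

Run:
```python
from h import *
d=load('top');cv2.imwrite('pics/top1.png',cv2.resize(d['image'][130:250,235:375],None,fx=5,fy=5,interpolation=cv2.INTER_CUBIC))
```

```text
(no output)
```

View pics/top1.png

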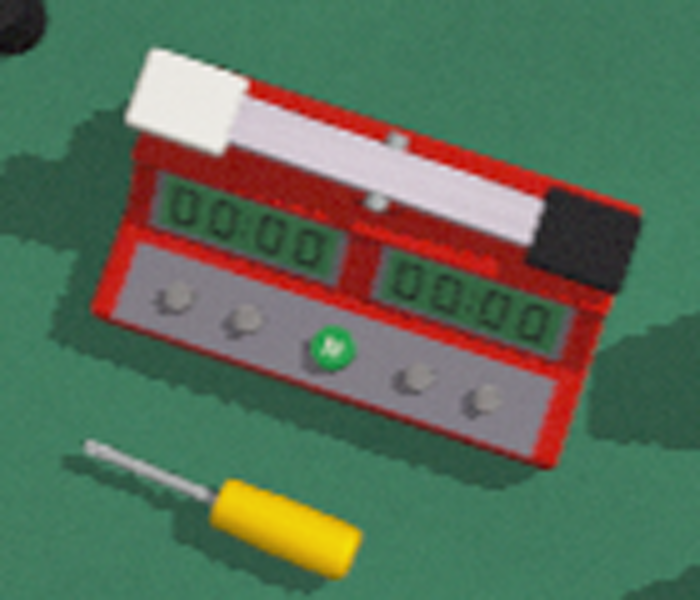

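The crop shows green at (332,347), the outer grey keys at (176,297) and (484,401), the white pad centre at (188,101) and the black pad centre at (584,240). All of these are sharp enough to measure from.

Run:
```python
from h import *
d=load('top')
for n,x,y,z in [('green',332,347,.033),('l2',176,297,.033),('r2',484,401,.033),('white',188,101,.077),('black',584,240,.064),('frontL',95,315,.026),('frontR',553,465,.026),('sd0',90,445,.013),('sd1',350,560,.013)]:
    u=(x+.5)/5-.5+235;v=(y+.5)/5-.5+130
    print(n,P(d,u,v,z).round(4),P(d,round(u),round(v)).round(4))
a,b=[P(d,(x+.5)/5-.5+235,(y+.5)/5-.5+130,.033)[:2] for x,y in((176,297),(484,401))]
print(np.linalg.norm(a-b),np.degrees(np.arctan2(*(a-b)[::-1]))-90)
o=env.observe();print(o['tool_pos'],R.from_quat(o['orientation']).as_matrix().round(3))
for n,u,v in(('alarm',409,190),('jar',389,247),('loupe',236,131)):print(n,P(d,u,v))
```

```text
green [0.5507 0.1177 0.033 ] [0.5505 0.1176 0.0346]
l2 [0.573  0.1867 0.033 ] [0.5729 0.1861 0.0341]
r2 [0.5267 0.0507 0.033 ] [0.5263 0.0516 0.0331]
white [0.6509 0.1765 0.077 ] [0.6503 0.1768 0.0776]
black [0.5931 0.008  0.064 ] [0.5925 0.0088 0.0623]
frontL [0.566  0.2237 0.026 ] [0.5658 0.2238 0.0203]
frontR [0.4989 0.0203 0.026 ] [0.4994 0.0198 0.0025]
sd0 [0.5089 0.2272 0.013 ] [0.5078 0.2256 0.0166]
sd1 [0.4575 0.1104 0.013 ] [4.568e-01 1.103e-01 2.000e-04]
0.14366982527726432 -18.800212830611088
[0.16102904 0.60329898 0.23056443] [[-0.966  0.258 -0.   ]
 [ 0.258  0.966 -0.002]
 [-0.    -0.002 -1.   ]]
alarm [ 0.56345685 -0.11081547  0.08338413]
jar [ 0.44541903 -0.07201171  0.04885687]
loupe [0.70438588 0.26449736 0.03388007]
```

Emit:
apply_moves --motion '[{"translation":[-1.1,-0.8,0],"twist":[0,0,0],"grip":0},{"translation":[-2.2,-1.6,0],"twist":[0,0,0],"grip":0},{"translation":[-3.3,-2.4,0],"twist":[0,0,0],"grip":0},{"translation":[-4.4,-3.2,0],"twist":[0,0,1.8],"grip":0},{"translation":[-5.5,-4.0,0],"twist":[0,0,3.7],"grip":0}]' --newtons 40

```text
time_s: 0.52
tool_pos: [0.2904, 0.4435, 0.231]
orientation: [0.162, 0.987, -0.0, -0.0]
wrist_force: [0.6, 0.6, 0.4]
width: 0.301
```

Emit:
apply_moves --motion '[{"translation":[-1.15,-0.74,0],"twist":[0,0,0],"grip":0},{"translation":[-2.3,-1.48,0],"twist":[0,0,0],"grip":0},{"translation":[-3.45,-2.22,0],"twist":[0,0,0],"grip":0},{"translation":[-4.6,-2.96,0],"twist":[0,0,0],"grip":0},{"translation":[-5.75,-3.7,0],"twist":[0,0,0],"grip":0}]'

```text
time_s: 0.93
tool_pos: [0.4183, 0.2832, 0.2311]
orientation: [0.162, 0.987, -0.0, -0.0]
wrist_force: [1.1, 0.5, 0.2]
width: 0.0
```

Emit:
apply_moves --motion '[{"translation":[-1.15,-0.74,0],"twist":[0,0,0],"grip":0},{"translation":[-2.3,-1.48,0],"twist":[0,0,0],"grip":0},{"translation":[-3.45,-2.22,0],"twist":[0,0,0],"grip":0},{"translation":[-4.6,-2.96,0],"twist":[0,0,0],"grip":0},{"translation":[-5.5,-3.6,0],"twist":[0,0,0],"grip":0}]'

```text
time_s: 1.35
tool_pos: [0.5412, 0.1265, 0.231]
orientation: [0.163, 0.987, -0.001, 0.0]
wrist_force: [0.3, 0.8, 0.2]
width: -0.002
```

```bash
cat > d.py <<'E'
# tool-frame move (30 mm units) from measured TCP to targets
import sys
from h import *
o=env.observe();M=R.from_quat(o['orientation']).as_matrix()
print(o['time_s'],o['tool_pos'].round(4),o['wrist_force'].round(2),R.from_quat(o['orientation']).as_rotvec(True).round(2),'w',o['width'])
for n,p in dict(green=[.5507,.1177,.033],white=[.6509,.1765,.078],black=[.5931,.008,.078]).items():
    print(n,(M.T@(np.array(p)-o['tool_pos'])/.03).round(3))
E
python3 d.py
```

```text
1.35 [0.5412 0.1265 0.231 ] [0.33 0.84 0.17] [ 2.9390e+01  1.7756e+02 -9.0000e-02] w -0.0022101843937745785
green [-0.391 -0.17   6.6  ]
white [-2.922  2.76   5.099]
black [-2.908 -3.178  5.104]
```

Emit:
apply_moves --motion '[{"translation":[-0.39,-0.17,1.2],"grip":0,"twist":[0,0,0]},{"translation":[-0.39,-0.17,2.4],"grip":0,"twist":[0,0,0]},{"translation":[-0.39,-0.17,3.5],"grip":0,"twist":[0,0,0]},{"translation":[-0.39,-0.17,4.6],"grip":0,"twist":[0,0,0]},{"translation":[-0.39,-0.17,5.5],"grip":0,"twist":[0,0,0]}]'

```text
time_s: 1.77
tool_pos: [0.5478, 0.121, 0.0638]
orientation: [0.162, 0.987, -0.0, -0.001]
wrist_force: [0.1, -0.2, 0.5]
width: 0.0
```

Emit:
apply_moves --motion '[{"translation":[0,0,0.4],"grip":0,"twist":[0,0,0]},{"translation":[0,0,0.6],"grip":0,"twist":[0,0,0]},{"translation":[0,0,0.6],"grip":0,"twist":[0,0,0]}]'

```text
time_s: 2.02
tool_pos: [0.5484, 0.1215, 0.0476]
orientation: [0.162, 0.987, -0.0, -0.001]
wrist_force: [0.1, -0.4, -0.3]
width: -0.001
```

```bash
python3 d.py
python3 - <<'E'
from h import *
d=grab('scene');a=cv2.resize(d['image'][130:290,270:430],None,fx=3.5,fy=3.5,interpolation=cv2.INTER_CUBIC)
cv2.imwrite('pics/s2.png',a)
E
```

```text
2.0167 [0.5484 0.1215 0.0476] [ 0.11 -0.43 -0.32] [-2.9130e+01 -1.7755e+02  6.0000e-02] w -0.0005026691060181392
green [-0.112 -0.094  0.486]
white [-2.649  2.829 -1.02 ]
black [-2.618 -3.109 -1.015]
```

View pics/s2.png

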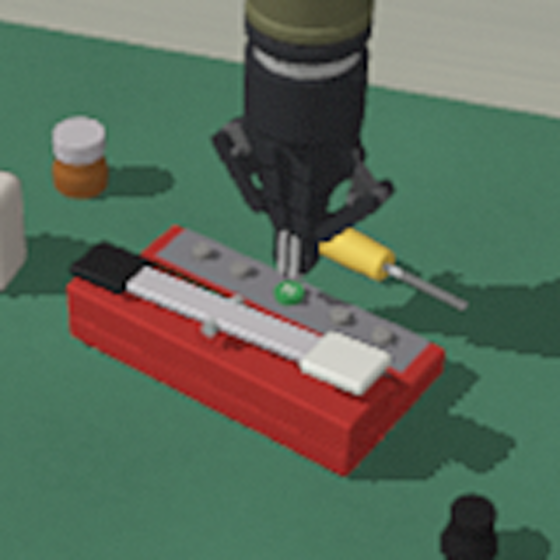

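The picture shows the shut fingertips about 15 mm above the green key at (290,290), clear of the neighbouring grey keys. I'll press gently in steps.

Emit:
apply_moves --motion '[{"translation":[-0.1,-0.1,0.1],"grip":0,"twist":[0,0,0]},{"translation":[-0.1,-0.1,0.25],"grip":0,"twist":[0,0,0]},{"translation":[-0.1,-0.1,0.4],"grip":0,"twist":[0,0,0]},{"translation":[-0.1,-0.1,0.48],"grip":0,"twist":[0,0,0]},{"translation":[-0.1,-0.1,0.52],"grip":0,"twist":[0,0,0]}]'

```text
time_s: 2.48
tool_pos: [0.5508, 0.1176, 0.0326]
orientation: [0.162, 0.987, 0.0, 0.0]
wrist_force: [-0.0, -0.2, 1.7]
width: -0.0
```

Emit:
apply_moves --motion '[{"translation":[0,0,0.04],"grip":0,"twist":[0,0,0]},{"translation":[0,0,0.08],"grip":0,"twist":[0,0,0]},{"translation":[0,0,0.08],"grip":0,"twist":[0,0,0]}]'

```text
time_s: 2.73
tool_pos: [0.5508, 0.1176, 0.0304]
orientation: [0.162, 0.987, -0.0, 0.0]
wrist_force: [-0.8, -0.4, 3.0]
width: -0.002
```

Emit:
apply_moves --motion '[{"translation":[0,0,0.04],"grip":0,"twist":[0,0,0]},{"translation":[0,0,0.07],"grip":0,"twist":[0,0,0]},{"translation":[0,0,0.07],"grip":0,"twist":[0,0,0]},{"translation":[0,0,0.07],"grip":0,"twist":[0,0,0]}]'

```text
time_s: 3.07
tool_pos: [0.5508, 0.1176, 0.0283]
orientation: [0.162, 0.987, -0.0, 0.0]
wrist_force: [-0.9, -0.6, 4.4]
width: 0.002
```

Emit:
apply_moves --motion '[{"translation":[0,0,-0.15],"grip":0,"twist":[0,0,0]},{"translation":[0,0,-0.5],"grip":0,"twist":[0,0,0]},{"translation":[0,0,-1.3],"grip":0,"twist":[0,0,0]},{"translation":[0,0,-2.2],"grip":0,"twist":[0,0,0]},{"translation":[0,0,-3.0],"grip":0,"twist":[0,0,0]}]'

```text
time_s: 3.48
tool_pos: [0.5506, 0.1179, 0.1198]
orientation: [0.162, 0.987, 0.0, -0.0]
wrist_force: [0.5, 0.2, -0.3]
width: -0.002
```

```bash
python3 d.py
```

```text
3.4833 [0.5506 0.1179 0.1198] [ 0.53  0.17 -0.25] [-2.9120e+01 -1.7762e+02 -4.0000e-02] w -0.0024459997865336506
green [-0.008 -0.006  2.892]
white [-2.546  2.918  1.392]
black [-2.514 -3.019  1.39 ]
```

Emit:
apply_moves --motion '[{"translation":[-0.85,0.97,0],"grip":0,"twist":[0,0,0]},{"translation":[-1.7,1.95,0],"grip":0,"twist":[0,0,0]},{"translation":[-2.54,2.92,0.2],"grip":0,"twist":[0,0,0]},{"translation":[-2.54,2.92,0.8],"grip":0,"twist":[0,0,0]},{"translation":[-2.54,2.92,1.15],"grip":0,"twist":[0,0,0]}]'

```text
time_s: 3.9
tool_pos: [0.6523, 0.1784, 0.0833]
orientation: [0.161, 0.987, 0.001, 0.001]
wrist_force: [-1.5, -0.9, -0.7]
width: -0.003
```

Emit:
apply_moves --motion '[{"translation":[0,0,0.1],"grip":0,"twist":[0,0,0]},{"translation":[0,0,0.2],"grip":0,"twist":[0,0,0]},{"translation":[0,0,0.3],"grip":0,"twist":[0,0,0]},{"translation":[0,0,0.4],"grip":0,"twist":[0,0,0]},{"translation":[0,0,0.4],"grip":0,"twist":[0,0,0]}]'

```text
time_s: 4.32
tool_pos: [0.6506, 0.176, 0.0719]
orientation: [0.162, 0.987, -0.0, -0.0]
wrist_force: [0.2, -0.3, -1.1]
width: 0.001
```

Emit:
apply_moves --motion '[{"translation":[0,0,0.05],"grip":0,"twist":[0,0,0]},{"translation":[0,0,0.1],"grip":0,"twist":[0,0,0]},{"translation":[0,0,0.15],"grip":0,"twist":[0,0,0]}]'

```text
time_s: 4.57
tool_pos: [0.6512, 0.1763, 0.0676]
orientation: [0.162, 0.987, 0.0, 0.0]
wrist_force: [-0.9, -0.0, 2.2]
width: 0.002
```

Run:
```python
from h import *
print(env.observe()['wrist_force'])
d=grab('scene');a=cv2.resize(d['image'][150:270,280:410],None,fx=4.5,fy=4.5,interpolation=cv2.INTER_CUBIC)
cv2.imwrite('pics/s3.png',a)
```

```text
[-0.85203971 -0.00870093  2.17899427]
```

View pics/s3.png

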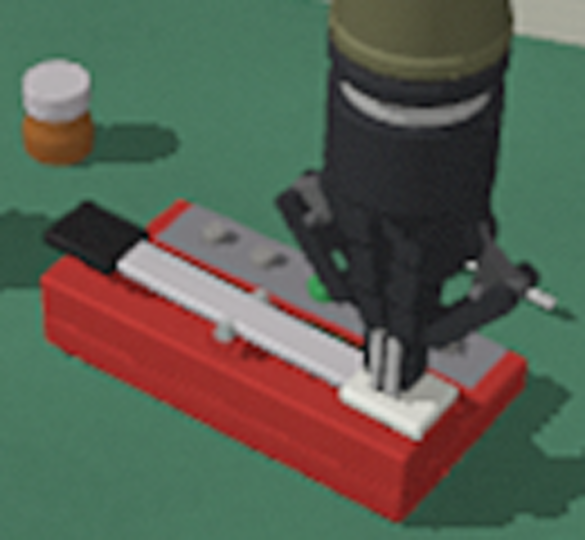

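The picture shows the tips on the white pad near (390,385) and the pad going down, with about 2 N on the wrist. I'll carry on down to the stop.

Emit:
apply_moves --motion '[{"translation":[0,0,0.04],"grip":0,"twist":[0,0,0]},{"translation":[0,0,0.08],"grip":0,"twist":[0,0,0]},{"translation":[0,0,0.1],"grip":0,"twist":[0,0,0]},{"translation":[0,0,0.1],"grip":0,"twist":[0,0,0]}]'

```text
time_s: 4.95
tool_pos: [0.6512, 0.1763, 0.0641]
orientation: [0.162, 0.987, 0.0, 0.0]
wrist_force: [-0.2, 0.3, 2.0]
width: 0.002
```

Emit:
apply_moves --motion '[{"translation":[0,0,0.03],"grip":0,"twist":[0,0,0]},{"translation":[0,0,0.03],"grip":0,"twist":[0,0,0]}]'

```text
time_s: 5.12
tool_pos: [0.6512, 0.1764, 0.0636]
orientation: [0.162, 0.987, 0.0, 0.0]
wrist_force: [-0.0, -0.3, 4.2]
width: -0.001
```

Emit:
apply_moves --motion '[{"translation":[0,0,0.03],"grip":0,"twist":[0,0,0]},{"translation":[0,0,0.03],"grip":0,"twist":[0,0,0]}]'

```text
time_s: 5.28
tool_pos: [0.6513, 0.1764, 0.0634]
orientation: [0.162, 0.987, 0.0, 0.0]
wrist_force: [-1.8, -0.2, 7.8]
width: -0.001
```

The white end is at its stop: the force went from 4 to 8 N with almost no motion. Next I'll lift and cross to the black end.

Emit:
apply_moves --motion '[{"translation":[0,0,-0.4],"grip":0,"twist":[0,0,0]},{"translation":[0,0,-1.2],"grip":0,"twist":[0,0,0]},{"translation":[0,-0.7,-1.8],"grip":0,"twist":[0,0,0]},{"translation":[0,-2.0,-1.8],"grip":0,"twist":[0,0,0]},{"translation":[0,-3.3,-1.8],"grip":0,"twist":[0,0,0]}]'

```text
time_s: 5.7
tool_pos: [0.6203, 0.0837, 0.1182]
orientation: [0.16, 0.987, 0.001, 0.002]
wrist_force: [-0.8, -1.4, -1.3]
width: -0.002
```

```bash
python3 d.py;  python3 - <<'E'
from h import *
d=grab('scene')
a=cv2.resize(d['image'][150:270,280:410],None,fx=4.5,fy=4.5,interpolation=cv2.INTER_CUBIC)
cv2.imwrite('pics/s4.png',a)
E
```

```text
5.7 [0.6203 0.0837 0.1182] [-0.82 -1.42 -1.32] [ 28.82 177.46   0.24] w -0.001629983733865788
green [2.568 0.331 2.831]
white [0.015 3.252 1.349]
black [ 0.065 -2.685  1.33 ]
```

View pics/s4.png

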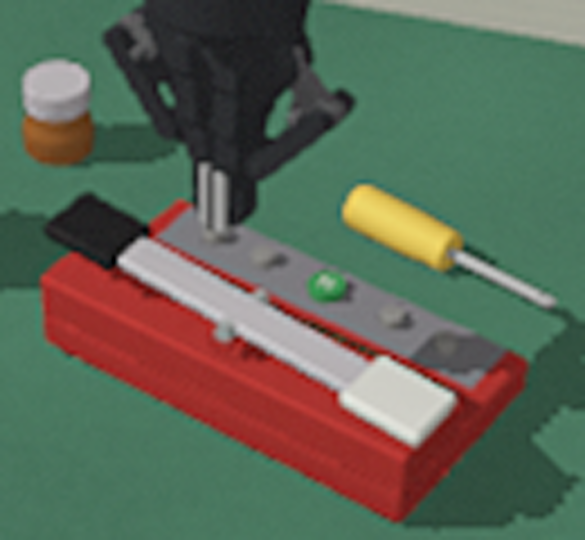

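The picture shows the white pad (400,400) down, the black pad (95,230) raised and the green key (328,287) up, with the clock not moved. I'll go on to the black end.

Emit:
apply_moves --motion '[{"translation":[0.05,-1.2,0],"grip":0,"twist":[0,0,0]},{"translation":[0.05,-2.3,0],"grip":0,"twist":[0,0,0]},{"translation":[0.05,-2.65,0.2],"grip":0,"twist":[0,0,0]},{"translation":[0.05,-2.65,0.8],"grip":0,"twist":[0,0,0]},{"translation":[0.05,-2.65,1.1],"grip":0,"twist":[0,0,0]}]'

```text
time_s: 6.17
tool_pos: [0.592, 0.006, 0.0825]
orientation: [0.163, 0.987, -0.0, -0.0]
wrist_force: [0.1, 0.7, -0.6]
width: 0.001
```

Emit:
apply_moves --motion '[{"translation":[0,0,0.1],"grip":0,"twist":[0,0,0]},{"translation":[0,0,0.2],"grip":0,"twist":[0,0,0]},{"translation":[0,0,0.3],"grip":0,"twist":[0,0,0]},{"translation":[0,0,0.4],"grip":0,"twist":[0,0,0]},{"translation":[0,0,0.45],"grip":0,"twist":[0,0,0]}]'

```text
time_s: 6.58
tool_pos: [0.5926, 0.0082, 0.0699]
orientation: [0.162, 0.987, 0.0, 0.0]
wrist_force: [-1.4, 0.5, 2.4]
width: -0.0
```

Emit:
apply_moves --motion '[{"translation":[0,0,0.06],"grip":0,"twist":[0,0,0]},{"translation":[0,0,0.12],"grip":0,"twist":[0,0,0]}]'

```text
time_s: 6.75
tool_pos: [0.5926, 0.008, 0.0664]
orientation: [0.162, 0.987, 0.0, 0.0]
wrist_force: [-1.1, -0.8, 2.6]
width: -0.001
```

Emit:
apply_moves --motion '[{"translation":[0,0,0.04],"grip":0,"twist":[0,0,0]},{"translation":[0,0,0.08],"grip":0,"twist":[0,0,0]},{"translation":[0,0,0.1],"grip":0,"twist":[0,0,0]},{"translation":[0,0,0.1],"grip":0,"twist":[0,0,0]}]'

```text
time_s: 7.08
tool_pos: [0.5926, 0.0079, 0.0633]
orientation: [0.162, 0.987, 0.0, 0.0]
wrist_force: [-1.9, 0.7, 1.3]
width: -0.003
```

Emit:
apply_moves --motion '[{"translation":[0,0,0.03],"grip":0,"twist":[0,0,0]},{"translation":[0,0,0.03],"grip":0,"twist":[0,0,0]}]'

```text
time_s: 7.25
tool_pos: [0.5926, 0.008, 0.063]
orientation: [0.162, 0.987, 0.0, 0.0]
wrist_force: [-2.2, 0.2, 6.9]
width: 0.002
```

The black end is at its stop: 6.9 N at z = 0.063. Next I'll lift and return to a point above the green key.

Emit:
apply_moves --motion '[{"translation":[0,0,-0.4],"grip":0,"twist":[0,0,0]},{"translation":[0,0,-1.2],"grip":0,"twist":[0,0,0]},{"translation":[0.3,0.4,-1.9],"grip":0,"twist":[0,0,0]},{"translation":[1.1,1.35,-1.9],"grip":0,"twist":[0,0,0]},{"translation":[1.9,2.3,-1.9],"grip":0,"twist":[0,0,0]}]'

```text
time_s: 7.67
tool_pos: [0.5627, 0.0903, 0.1214]
orientation: [0.165, 0.986, 0.001, 0.003]
wrist_force: [0.1, 0.5, -1.0]
width: -0.002
```

Emit:
apply_moves --motion '[{"translation":[0.62,0.72,0],"grip":0,"twist":[0,0,0]},{"translation":[0.62,0.72,0],"grip":0,"twist":[0,0,0]},{"translation":[0.62,0.72,0],"grip":0,"twist":[0,0,0]}]'

```text
time_s: 7.92
tool_pos: [0.5496, 0.1203, 0.1201]
orientation: [0.16, 0.987, 0.001, 0.0]
wrist_force: [0.5, -1.2, 0.2]
width: -0.002
```

```bash
python3 d.py;  python3 - <<'E'
from h import *
d=grab('scene')
a=cv2.resize(d['image'][150:270,280:410],None,fx=4.5,fy=4.5,interpolation=cv2.INTER_CUBIC)
cv2.imwrite('pics/s5.png',a)
E
```

```text
7.9167 [0.5496 0.1203 0.1201] [ 0.52 -1.2   0.18] [2.8740e+01 1.7765e+02 1.5000e-01] w -0.0016724905205281247
green [-0.06  -0.075  2.902]
white [-2.612  2.841  1.408]
black [-2.554 -3.097  1.398]
```

View pics/s5.png

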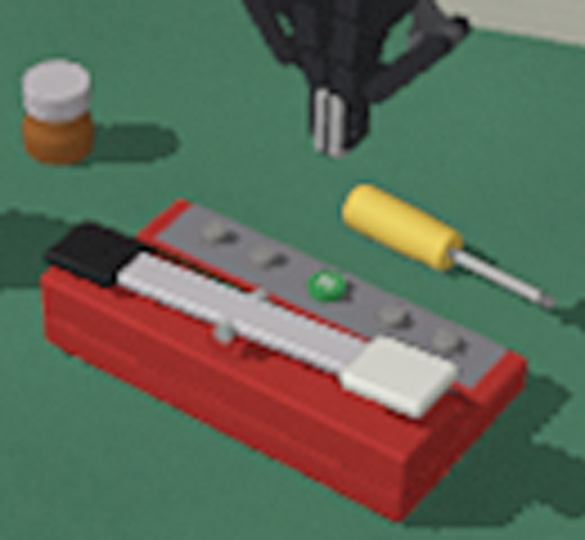

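The picture shows the black pad (95,250) down, the white pad (400,375) up and the green key (328,287) unchanged, with nothing moved. Now the second key press.

Emit:
apply_moves --motion '[{"translation":[0,0,1.0],"grip":0,"twist":[0,0,0]},{"translation":[0,0,2.0],"grip":0,"twist":[0,0,0]},{"translation":[0,0,2.5],"grip":0,"twist":[0,0,0]},{"translation":[0,0,2.5],"grip":0,"twist":[0,0,0]}]'

```text
time_s: 8.3
tool_pos: [0.5485, 0.1147, 0.0414]
orientation: [0.163, 0.987, -0.002, -0.002]
wrist_force: [-0.1, 0.0, -0.2]
width: 0.004
```

```bash
python3 d.py
```

```text
8.3 [0.5485 0.1147 0.0414] [-0.12  0.02 -0.23] [ -29.36 -177.34    0.35] w 0.004349420107276953
green [-0.039  0.12   0.281]
white [-2.564  3.045 -1.242]
black [-2.55  -2.893 -1.215]
```

Emit:
apply_moves --motion '[{"translation":[0,0,0],"grip":0,"twist":[0,0,0]},{"translation":[0,0,0],"grip":0,"twist":[0,0,0]},{"translation":[0,0,0],"grip":0,"twist":[0,0,0]}]'

```text
time_s: 8.55
tool_pos: [0.5512, 0.1173, 0.0458]
orientation: [0.163, 0.987, 0.001, 0.001]
wrist_force: [-0.4, 0.1, 0.1]
width: 0.0
```

Emit:
apply_moves --motion '[{"translation":[0,0,0.15],"grip":0,"twist":[0,0,0]},{"translation":[0,0,0.3],"grip":0,"twist":[0,0,0]},{"translation":[0,0,0.38],"grip":0,"twist":[0,0,0]},{"translation":[0,0,0.43],"grip":0,"twist":[0,0,0]},{"translation":[0,0,0.43],"grip":0,"twist":[0,0,0]}]'

```text
time_s: 8.97
tool_pos: [0.5499, 0.1176, 0.0314]
orientation: [0.162, 0.987, -0.0, 0.0]
wrist_force: [0.5, -0.5, 2.5]
width: 0.005
```

Now down another 3 mm in one smooth stroke, then hold.

Emit:
apply_moves --motion '[{"translation":[0,0,0.05],"grip":0,"twist":[0,0,0]},{"translation":[0,0,0.1],"grip":0,"twist":[0,0,0]},{"translation":[0,0,0.1],"grip":0,"twist":[0,0,0]},{"translation":[0,0,0.1],"grip":0,"twist":[0,0,0]}]'

```text
time_s: 9.3
tool_pos: [0.5499, 0.1177, 0.0287]
orientation: [0.162, 0.987, 0.0, 0.0]
wrist_force: [-0.7, -0.9, 4.3]
width: 0.001
```

Emit:
apply_moves --motion '[{"translation":[0,0,-0.15],"grip":0,"twist":[0,0,0]},{"translation":[0,0,-0.5],"grip":0,"twist":[0,0,0]},{"translation":[0,0,-1.5],"grip":0,"twist":[0,0,0]},{"translation":[0,0,-2.7],"grip":0,"twist":[0,0,0]},{"translation":[0,0,-3.8],"grip":0,"twist":[0,0,0]}]'

```text
time_s: 9.72
tool_pos: [0.549, 0.1176, 0.1441]
orientation: [0.162, 0.987, -0.0, -0.001]
wrist_force: [0.4, 0.1, -0.0]
width: -0.0
```

Emit:
apply_moves --motion '[{"translation":[0.8,0,-1.0],"grip":0,"twist":[0,0,0]},{"translation":[1.6,0,-1.8],"grip":0,"twist":[0,0,0]},{"translation":[2,0,-2],"grip":0,"twist":[0,0,0]},{"translation":[2,0,-2],"grip":0,"twist":[0,0,0]},{"translation":[2,0,-2],"grip":0,"twist":[0,0,0]}]'

```text
time_s: 10.13
tool_pos: [0.4928, 0.1367, 0.2026]
orientation: [0.161, 0.987, -0.0, 0.0]
wrist_force: [0.6, -1.2, -0.5]
width: -0.002
```

```bash
python3 d.py;  python3 - <<'E'
from h import *
d0=load('scene')
d=grab('scene')
a=cv2.resize(d['image'][130:300,230:430],None,fx=3.5,fy=3.5,interpolation=cv2.INTER_CUBIC)
cv2.imwrite('pics/s6.png',a)
t=cv2.imread('pics/scene0.png');m=cv2.absdiff(t,d['image'])
for n,(r,c) in dict(loupe=(slice(265,295),slice(390,420)),alarm=(slice(172,212),slice(238,280)),clockfront=(slice(225,265),slice(290,370))).items(): print(n,m[r,c].max(),m[r,c].mean().round(2))
E
```

```text
10.1333 [0.4928 0.1367 0.2026] [ 0.57 -1.16 -0.46] [ 2.9070e+01  1.7761e+02 -1.0000e-02] w -0.0019306950814747391
green [-2.028  0.013  5.655]
white [-4.569  2.936  4.156]
black [-4.534 -3.002  4.156]
loupe 10 1.53
alarm 5 1.33
clockfront 13 1.39
```

View pics/s6.png

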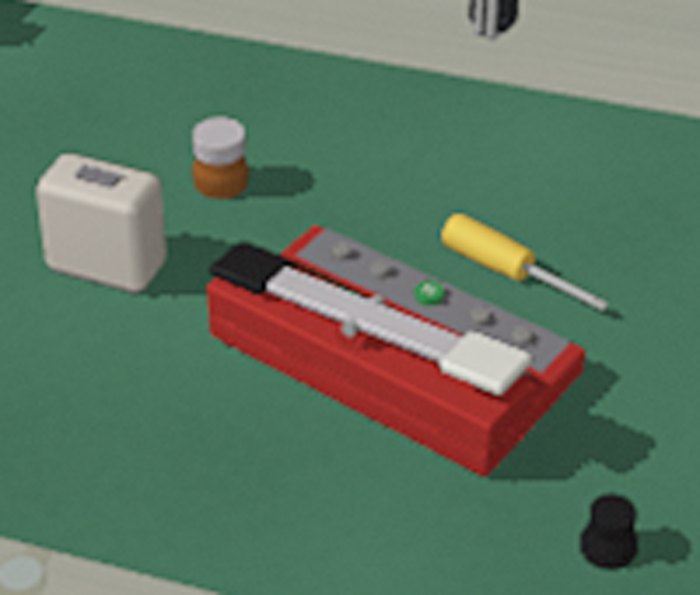

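The picture shows the green key up (430,292), the black end down (250,265) and the white end up (487,360). Everything else is in place and the arm is clear, so I'll hand in.

```bash
python3 -c "
from h import *
print(env.hand_in())"
```

```text
the job is handed in; nothing more can be done
None
```

The chess clock test is done in the order asked and handed in at about 10 s of the 51 s allowed. The hand-in reports no verdict.

| Step | Result | Wrist force |
|---|---|---|
| Green key, start | pressed about 4.7 mm, sprang back | 4.4 N |
| White end of rocker | down to its stop, tip at z = 0.063 m | 7.8 N |
| Black end of rocker | down to its stop, tip at z = 0.063 m | 6.9 N |
| Green key, pause | pressed about 4.3 mm, sprang back | 4.3 N |

- **Last picture:** it shows the green key up, the black end down, the white end up, and the arm clear of everything.
- **Nothing shifted:** comparing pictures from before and after showed no change beyond noise at the clock body, alarm clock and loupe. I checked the jar and screwdriver only by eye, and they looked in place.
- **Not confirmed directly:** I did not read the clock's display. That both key presses counted comes from how far the tip travelled and the force, not from the clock itself.
- **Odd reading:** partway down the white end the force once read -1.1 N, where about 2 N was expected. The next readings, and the picture taken there, were consistent with normal contact.

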